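# Hang the crayon bin back on its cleat and lock it

## Task

Hang the empty plywood bin back on the free half of the hanging board: pick it up, tilt it so that its bevelled rear strip hooks over the cleat while its bottom stands off, let it hang there, and slide it gently along the cleat until the peg on its back drops into the hole in the lower batten. Leave it locked there, fully home, plumb and flush against the board, without forcing the peg and without disturbing the other things on the counter.

Things in the scene. Friction and masses are not known exactly. Their poses are not given: they have to be found in the camera images.
- bin_mid (a point): Empty open plywood bin, 0.3 kg, upright on the counter. Point: centre of its box, 40 mm above its underside; x to the bin's back, y to its left, z up. Box 64 deep (x) x 58 wide (y) x 80 mm high; the two plane side walls are the place to grasp (across y); the front wall is 58 high. Behind the box (x +32 to +38) stands a back plate 88 wide whose top lies 58 mm above the point.
- bin_strip (a point): Inner corner of the bevelled strip on the back of the bin's plate, mid-width; 38 mm behind and 44 mm above the bin's centre point; axes as the bin's. The strip is 88 wide (y) and 10 mm thick (x); its underside slopes 45 degrees from this corner down and back to a tip 8.5 mm behind and below it; its top lies 14 mm above this corner.
- bin_peg (a point): Tip of the bin's steel locking peg, 9 mm thick with a tapered nose, standing 11 mm straight out of the middle of the back plate, below the strip; 49 mm behind and 22 mm below the bin's centre point; axes as the bin's.
- cleat_lip (a point): Front upper edge (lip) of the cleat on the fixed hanging board, 113 mm above the counter, at the middle of the board's free half (robot's right); x into the board, y left along the cleat, z up. The panel is 284 wide, 132 high, its face 14 mm behind the lip; the cleat's top slopes 45 degrees from the lip down and back to it: a V groove. A like bin hangs 124 mm to the left, give or take 18.
- batten (a point): Front face of the fixed batten under the cleat, level with its hole, 65 mm below the lip; same axes and 14 mm thickness. One through hole, 13 wide x 20 mm high, lies within 18 mm of this point in y, not measured: look or feel for it. Riding on the batten, the peg holds the bin leaning 0.17 rad, top to the board; over the hole its weight swings it home: centre 38 mm before, 43 below the lip.
- ink_tin: Squat tin of ink, 61 mm across, 46 high, on the counter; origin at the centre of its underside. Leave it alone.
- gum_tin: Large tin, 95 mm across, 113 high; origin at the centre of its underside. Leave it alone.
- tape: Roll of masking tape lying flat, 93 mm across, 24 high; origin at the centre of its underside. Leave it alone.

How it is judged:
On the way:
1. the bin hangs tilted: its rear strip is hooked behind the cleat's lip while its bottom stands off the board (angle between bin_mid's own z axis and vertical between 0.08 and 0.35 rad and z of bin_strip in the frame of cleat_lip between -0.004 and 0.0075 m and x of bin_strip in the frame of cleat_lip between -0.006 and 0.006 m), for 0.05 s.
At the end, for the whole second after the job is handed in: The bin hangs on the cleat's free half, its peg at least 7 mm into the batten's hole, plumb (tilt under 0.05 rad), square to the board (within 0.08 rad), its centre within 5 mm of its home height and 6 mm of its home depth, let go and at rest (x of bin_peg in the frame of cleat_lip between 0.007 and 0.014 m and x of bin_mid in the frame of cleat_lip above -0.044 m and z of bin_mid in the frame of cleat_lip between -0.048 and -0.038 m and y of bin_mid in the frame of cleat_lip between -0.026 and 0.026 m and angle between bin_mid's own z axis and vertical below 0.05 rad and angle between the y axis of bin_mid and the y axis of cleat_lip, either way round below 0.08 rad); the robot touches nothing.
It fails at once if the locking peg is forced sideways (over 15 N on its shank) or rammed (over 40 N on its nose) (contact force between bin_c0 and anything else above 15 N or contact force between bin_c1 and anything else above 40 N).
It fails at once if the bin is rammed against the cleat or the board (over 30 N) (contact force between bin and stand above 30 N).
It fails at once if a bystander is pushed away by more than 3 cm (distance of any of ink_tin, gum_tin, tape from where it was at the start of the episode above 0.03 m).
It also fails if it takes over 48 s, if anything falls off the work surface, if the arm or the gripper's body presses on something with over 40 N, if the wrist force passes 120 N, or if a joint passes its speed limit or range.

## Robot

A 6-joint arm with a two-finger parallel gripper is mounted at the origin on a cart in front of the work surface, level with it; the furniture and walls round the work are solid. World frame = base frame: x ahead of the robot, y to its left, z up, the work surface at z = 0. Lengths are in m, angles in rad, forces in N, time in s.
With the tool pointing down it reaches from about 0.35 to 0.775 m from the base axis. Payload 7.3 kg.
Tool frame: the origin (TCP) lies midway between the tips of the shut fingers; the grasp point (between the pads) lies 19 mm behind it (robot.grip_depth is the z of the grasp point in the tool frame, in m); z points along the fingers, y is the line along which they close (so a half turn about z gives the same grasp; the last joint's range is limited). The gripper opens to 92 mm and grips with 3 to 60 N. Pads are 19 mm wide; open, the fingers measure 130 mm over their backs; the gripper's body (75 mm by 190 mm) begins 47 mm behind the grasp point.
Start: joints at [-1.375, 0.342, 1.524, -0, 1.275, -0.146], TCP at [0.176, -0.495, 0.227] pointing down, gripper open.
Joint ranges: [-2.53, 2.53], [-0.77, 2.02], [0.04, 2.7], [-1, 4.14], [0.28, 2.66], [-3.11, 3.11]. Speed limits (rad/s): [2.57, 2.57, 3.14, 3.14, 3.14, 3.14].

## Interface

Orientations are given as [roll, pitch, yaw] about the fixed x, y, z axes, in that order (R = Rz(yaw) Ry(pitch) Rx(roll)).
In Python, from cell import robot, viewer gives the robot as it stands.
- The arm moves only by the tool step_arm, never from a script. Its argument "increments" is a list of rows, each an object with "delta_pos": the shift along the tool's x, y, z in cm, a list of three; "dr": the turn, a rotation vector about the tool's x, y, z in degrees, a list of three; "fingers": the closure, from -1 (fully open) to 1 (shut), so that 0 is half open. In form: [{"delta_pos": [tx, ty, tz], "dr": [wx, wy, wz], "fingers": fingers}, ...]. A call has exactly 5 rows; each row is the pose to reach, as a shift and turn from the pose commanded when the call began, along the tool's axes at that moment; what a row does not reach only later rows make up. A row lasts 1/8 s, in which the tool goes at most 62.5 mm and 10.7 degrees, less where a joint would pass 70% of its speed; a pose out of reach is approached as far as the arm can. A call with a gripper value outside its range is refused whole. The fingers move at their own pace and stop on an object; "newtons" is the grip in N (left out, the last holds). Time passes only in rows, so rows that repeat a pose let the fingers close, or fill a call up. It gives the time, the measured TCP pose, the force, the opening and the grip force at its end, in the units of the state.
- robot.observe(): the state, without advancing time (a new reading comes with each control period).
- viewer.read_camera(name): name is "scene" or "side" or "wrist"; returns the picture (480x640x3 uint8, red, green, blue); there is no depth.
- viewer.camera_params(name): a dict with "K" (3x3 intrinsics, pixels), "T" (4x4, takes a point from camera to world coordinates). Camera axes: x right, y down, z forward; pixel columns grow to the right and rows downward; lengths in m; the calibration is good to about 2 mm. A picture is of the moment at which its call begins: read the wrist's pose just before it. camera_params takes no time and is no camera call; for the wrist camera it gives the pose at the moment of the call.
- robot.hand_in(): hands the job in; it is judged then, once.
The state is a dict: "time": time; "qpos": joint angles; "qvel": joint speeds; "joint_efforts": joint torques, N m; "tool_pos": TCP position; "tool_rot": TCP orientation; "contact_force": force on the tool from outside, world axes, zero at the start; "torque": the same for the moment, N m; "opening": finger opening in m; "grip_force": force on a finger pad.
Only numpy, scipy, OpenCV 4.12 (cv2) and the standard library are available. Lean on these libraries where they do the work, as an engineer would, in place of code of your own. Each camera call takes 0.05 s, during which the arm holds its last target. There are 200 camera calls.

## Working session

There is one attempt and no reset: what is moved stays moved. The work goes in short steps, Python scripts to look and compute and a tool call to move; the robot and the scene stay as the last step left them, time stands still between calls to the robot, and variables do not carry over. Pictures are saved under pics/ and viewed, at most 10 in all, crops included, and the job is handed in when it is done.

Besides the shell and the picture viewer there is one more tool, called as a command line: name --argument value ..., lists and objects as JSON in quotes. step_arm: Moves the arm, as the interface text tells. Its arguments: {"type":"object","properties":{"increments":{"type":"array"},"newtons":{"type":"number"}},"required":["increments"]}

```bash
mkdir -p pics; ls
python3 - <<'E'
from cell import robot, viewer
import cv2, numpy as np
print(robot.observe())
a=viewer.read_camera("scene");b=viewer.read_camera("side")
cv2.imwrite("pics/scene0.png",a[:,:,::-1]);cv2.imwrite("pics/side0.png",b[:,:,::-1])
for n in("scene","side","wrist"):
    p=viewer.camera_params(n);print(n,np.round(p["K"],1).tolist(),np.round(p["T"],3).tolist())
E
```

```text
pics
{'time': 0.0, 'qpos': array([-1.37501913e+00,  3.42692064e-01,  1.52504478e+00, -6.64205636e-06,
        1.27535417e+00, -1.45992647e-01]), 'qvel': array([ 4.85688462e-05,  1.06862599e-04,  1.20403854e-04,  6.96577189e-04,
       -1.73043387e-03, -5.12695295e-04]), 'joint_efforts': array([ 8.68594143e-04, -4.31236374e+01, -2.44213647e+01,  7.19187269e-02,
        5.59924264e-02, -1.37768052e-04]), 'tool_pos': array([ 0.17589909, -0.494224  ,  0.22605117]), 'tool_rot': array([-3.14010931e+00, -2.11689339e-04,  3.41771621e-01]), 'contact_force': array([ 0.1831444 ,  0.46441548, -0.20692583]), 'torque': array([2.11027917e-02, 9.92789982e-05, 4.73968033e-02]), 'grip_force': 0.0, 'opening': 0.09163574311253021}
scene [[596.9, 0.0, 314.2], [0.0, 596.9, 241.2], [0.0, 0.0, 1.0]] [[0.594, -0.361, 0.719, -0.608], [-0.805, -0.259, 0.534, -0.886], [-0.007, -0.896, -0.445, 0.78], [0.0, 0.0, 0.0, 1.0]]
side [[524.8, 0.0, 318.9], [0.0, 524.8, 242.7], [0.0, 0.0, 1.0]] [[-0.936, -0.182, 0.302, 0.098], [-0.353, 0.464, -0.813, 0.97], [0.008, -0.867, -0.499, 0.744], [0.0, 0.0, 0.0, 1.0]]
wrist [[413.4, 0.0, 314.8], [0.0, 413.4, 241.4], [0.0, 0.0, 1.0]] [[0.336, -0.896, -0.289, 0.254], [-0.942, -0.32, -0.102, -0.467], [-0.001, 0.307, -0.952, 0.385], [0.0, 0.0, 0.0, 1.0]]
```

View pics/scene0.png

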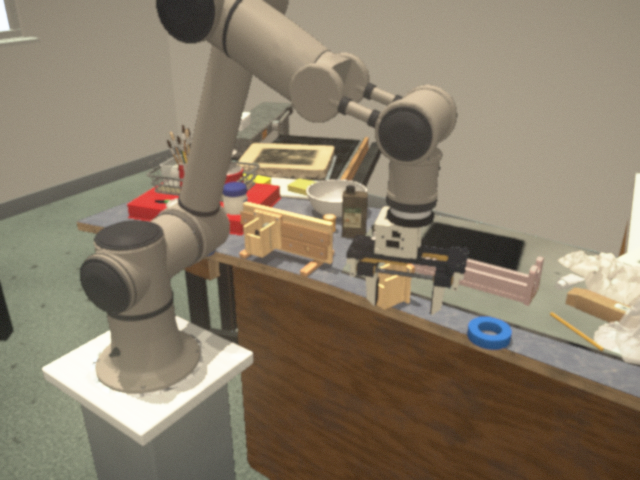

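View pics/side0.png

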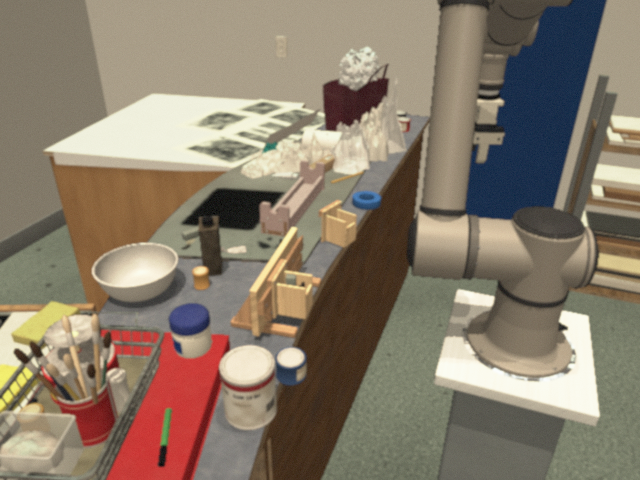

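Run:
```python
from cell import robot, viewer
import cv2, numpy as np
a=cv2.imread("pics/scene0.png");b=cv2.imread("pics/side0.png")
A=cv2.resize(a[190:320,235:415],None,fx=4,fy=4,interpolation=cv2.INTER_CUBIC)
B=cv2.resize(b[190:345,225:365],None,fx=3.8,fy=3.8,interpolation=cv2.INTER_CUBIC)
cv2.imwrite("pics/c1.png",A);cv2.imwrite("pics/c2.png",B)
w=viewer.read_camera("wrist");cv2.imwrite("pics/w0.png",w[:,:,::-1])
```

```text
(no output)
```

View pics/c1.png

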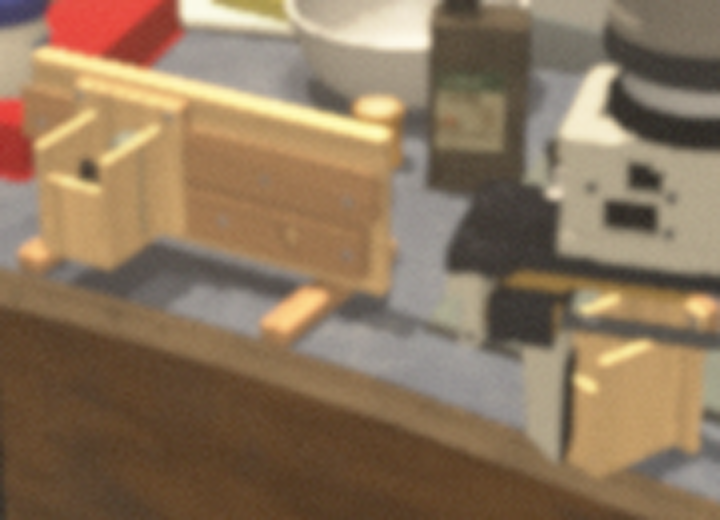

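View pics/c2.png

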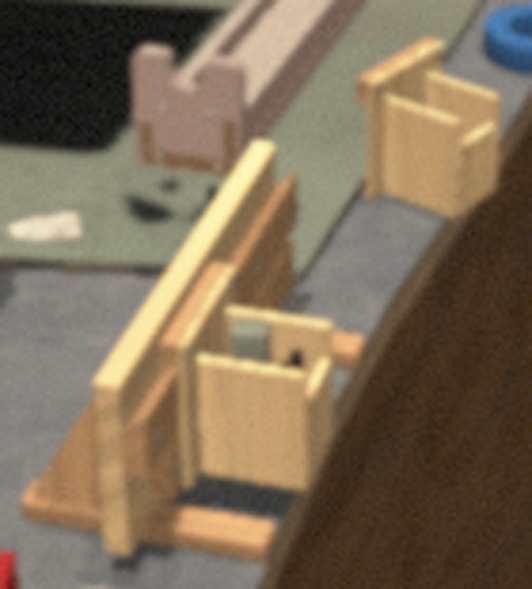

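View pics/w0.png

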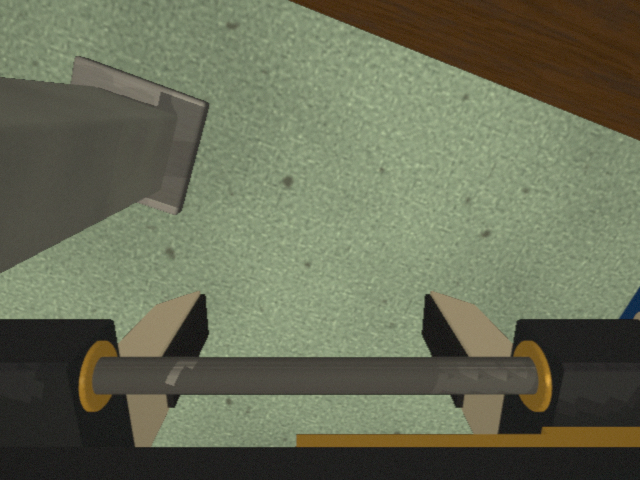

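```bash
cat > h.py <<'E'
import numpy as np, cv2
from cell import robot, viewer
def ray(n,uv,P=None):
    P=P or viewer.camera_params(n);K,T=np.array(P["K"]),np.array(P["T"])
    d=T[:3,:3]@np.linalg.solve(K,[uv[0],uv[1],1]);return T[:3,3],d/np.linalg.norm(d)
def onz(n,uv,z,P=None):
    o,d=ray(n,uv,P);return o+d*(z-o[2])/d[2]
def tri(uv1,uv2,n1="scene",n2="side"):
    (o1,d1),(o2,d2)=ray(n1,uv1),ray(n2,uv2)
    s=np.linalg.lstsq(np.c_[d1,-d2],o2-o1,rcond=None)[0]
    a,b=o1+s[0]*d1,o2+s[1]*d2
    return (a+b)/2,np.linalg.norm(a-b)
A=lambda u,v:(235+u/4,190+v/4)
B=lambda u,v:(225+u/3.8,190+v/3.8)
E
python3 - <<'E'
from h import *
np.set_printoptions(precision=4,suppress=True)
for nm,a,b in [("panel top R back",(390,128),(255,141)),("panel top R front",(388,140),(273,152)),("panel top L back",(40,50),(95,382)),("panelbotLfront",(0,0),(0,0)),
 ("hung plate top R",(186,100),(232,265)),("hung plate top L",(80,85),(182,345)),("hung box front L top",(36,142),(310,400)),
 ("bin plate top R?",(700,295),(440,42))]:
    if a==(0,0): continue
    print(nm,*tri(A(*a),B(*b)))
print("foot end R scene z=.01",onz("scene",A(275,340),0),onz("side",B(360,360),0))
print("bin strip ends z=.098",onz("side",B(440,45),.098),onz("side",B(362,85),.098))
print("bin bottom: platecorner, frontL corner",onz("side",B(375,197),0),onz("side",B(455,217),0), "top frontL",onz("side",B(463,145),.058),"frontR top",onz("side",B(498,118),.058))
print("hole",onz("scene",A(290,235),.048))
print("scene bin bottom",onz("scene",A(600,475),0),onz("scene",A(690,452),0))
E
```

```text
panel top R back [ 0.5589 -0.0786  0.1307] 0.0011417830180432235
panel top R front [ 0.549  -0.0825  0.1247] 0.00555115273012644
panel top L back [0.5303 0.202  0.129 ] 0.0025005692247264243
hung plate top R [0.5157 0.06   0.1281] 0.0063603473853841505
hung plate top L [0.5069 0.1449 0.1237] 0.000125401341531638
hung box front L top [0.44   0.1321 0.1028] 0.01430182121164826
bin plate top R? [ 0.5167 -0.3289  0.1017] 0.007346062911408236
foot end R scene z=.01 [ 0.4751 -0.046   0.    ] [ 0.4723 -0.0463  0.    ]
bin strip ends z=.098 [ 0.5134 -0.3248  0.098 ] [ 0.5445 -0.2404  0.098 ]
bin bottom: platecorner, frontL corner [ 0.5375 -0.2521  0.    ] [ 0.4722 -0.2458  0.    ] top frontL [ 0.47   -0.2514  0.058 ] frontR top [ 0.4588 -0.3013  0.058 ]
hole [ 0.5277 -0.0194  0.048 ]
scene bin bottom [ 0.4591 -0.3023  0.    ] [ 0.5131 -0.3335  0.    ]
```

```bash
cat >> h.py <<'E'
from scipy.spatial.transform import Rotation as Ro
np.set_printoptions(precision=4,suppress=True)
def tgt(pos,yaw,tilt=0.):
    """tool down, tool x toward yaw, then tilt about horizontal left axis (top toward +yaw dir)"""
    return np.array(pos,float), Ro.from_euler("z",yaw)*Ro.from_euler("y",tilt)*Ro.from_euler("x",np.pi)
def inc(pos,yaw,tilt=0.):
    s=robot.observe();R0=Ro.from_euler("xyz",s["tool_rot"]);p,R=tgt(pos,yaw,tilt)
    print("t",round(s["time"],3),"pos",s["tool_pos"],"rot",s["tool_rot"],"F",s["contact_force"],"open",s["opening"],s["grip_force"])
    print("delta_pos cm",R0.inv().apply(p-s["tool_pos"])*100,"dr deg",np.degrees((R0.inv()*R).as_rotvec()))
E
python3 -c "
from h import *
inc((.492,-.277,.19),-.29)"
```

```text
t 0.15 pos [ 0.1759 -0.4944  0.2262] rot [-3.1405 -0.0001  0.3418] F [-0.2736  0.3732  0.4098] open 0.09146774433256478 0.0
delta_pos cm [37.0641 -9.8787  3.6382] dr deg [-0.0628  0.0137 36.2005]
```

step_arm --increments '[{"delta_pos": [5.5,-1.5,0.3],"dr": [0,0,7],"fingers": -1},{"delta_pos": [11,-3,0.6],"dr": [0,0,14],"fingers": -1},{"delta_pos": [16.5,-4.5,1.2],"dr": [0,0,21],"fingers": -1},{"delta_pos": [22,-6,2],"dr": [0,0,28],"fingers": -1},{"delta_pos": [27.5,-7.5,2.6],"dr": [0,0,36],"fingers": -1}]'

```text
time: 0.78
tool_pos: [0.4112, -0.3305, 0.2003]
tool_rot: [-3.142, 0.0, -0.291]
contact_force: [-0.4, -0.3, 0.1]
opening: 0.0922
grip_force: 0.0
```

```bash
python3 -c "
from h import *
inc((.492,-.277,.19),-.29)"
```

```text
t 0.775 pos [ 0.4112 -0.3305  0.2003] rot [-3.1415  0.0003 -0.2911] F [-0.4301 -0.2713  0.149 ] open 0.09222489472238116 0.0
delta_pos cm [ 6.2083 -7.4398  1.028 ] dr deg [-0.0043  0.019  -0.0604]
```

step_arm --increments '[{"delta_pos": [2.5,-3,0.4],"dr": [0,0,0],"fingers": -1},{"delta_pos": [5,-6,0.8],"dr": [0,0,0],"fingers": -1},{"delta_pos": [6.2,-7.4,1],"dr": [0,0,0],"fingers": -1},{"delta_pos": [6.2,-7.4,1],"dr": [0,0,0],"fingers": -1},{"delta_pos": [6.2,-7.4,1],"dr": [0,0,0],"fingers": -1}]'

```text
time: 1.4
tool_pos: [0.4895, -0.2791, 0.1907]
tool_rot: [3.141, 0.0, -0.287]
contact_force: [0.5, 0.8, -0.1]
opening: 0.092
grip_force: 0.0
```

Run:
```python
from h import *
inc((.492,-.277,.19),-.29)
P=viewer.camera_params("wrist");w=viewer.read_camera("wrist")
np.savez("w1.npz",K=P["K"],T=P["T"]);cv2.imwrite("pics/w1.png",w[:,:,::-1])
```

```text
t 1.4 pos [ 0.4895 -0.2791  0.1907] rot [ 3.1412  0.0004 -0.2874] F [ 0.5315  0.796  -0.0584] open 0.092021714712721 0.0
delta_pos cm [ 0.1838 -0.2766  0.0736] dr deg [0.0231 0.0254 0.1493]
```

View pics/w1.png

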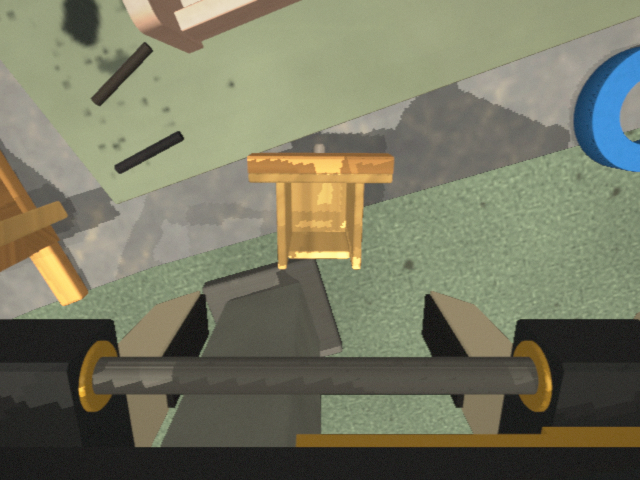

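Run:
```python
from h import *
P=dict(np.load("w1.npz"))
g=lambda u,v,z:onz("w",(u,v),z,P)
for n,a,b,z in [("stripback",(248,154),(393,155),.098),("platefront",(247,182),(393,181),.098),("front bot",(278,269),(361,269),.058)]:
    p,q=g(*a,z),g(*b,z);d=p-q;print(n,p,q,np.linalg.norm(d),"yaw",np.arctan2(-d[0],d[1]),"mid",(p+q)/2)
# left board seen: foot
inc((.492,-.277,.19),-.29)
```

```text
stripback [ 0.5548 -0.2573  0.098 ] [ 0.5296 -0.3405  0.098 ] 0.08689943670417974 yaw -0.2936411048805356 mid [ 0.5422 -0.2989  0.098 ]
platefront [ 0.5391 -0.2512  0.098 ] [ 0.5144 -0.337   0.098 ] 0.08925714263075998 yaw -0.28001526373768865 mid [ 0.5267 -0.2941  0.098 ]
front bot [ 0.4651 -0.2435  0.058 ] [ 0.4473 -0.3039  0.058 ] 0.06291421373080128 yaw -0.28701766269642576 mid [ 0.4562 -0.2737  0.058 ]
t 1.45 pos [ 0.4894 -0.2793  0.1909] rot [ 3.1411  0.0001 -0.2879] F [ 0.2043 -0.3526 -0.0508] open 0.09156197905569743 0.0
delta_pos cm [ 0.1834 -0.2964  0.0888] dr deg [0.0262 0.0069 0.1175]
```

```bash
python3 -c "
from h import *
inc((.496,-.285,.046),-.287)"
```

```text
t 1.45 pos [ 0.4894 -0.2793  0.1909] rot [ 3.1411  0.0001 -0.2879] F [ 0.2043 -0.3526 -0.0508] open 0.09156197905569743 0.0
delta_pos cm [ 0.7959  0.3504 14.489 ] dr deg [ 0.0262  0.007  -0.0544]
```

step_arm --increments '[{"delta_pos": [0.8,0.35,4],"dr": [0,0,0],"fingers": -1},{"delta_pos": [0.8,0.35,8],"dr": [0,0,0],"fingers": -1},{"delta_pos": [0.8,0.35,11.5],"dr": [0,0,0],"fingers": -1},{"delta_pos": [0.8,0.35,14],"dr": [0,0,0],"fingers": -1},{"delta_pos": [0.8,0.35,14.5],"dr": [0,0,0],"fingers": -1}]'

```text
time: 2.08
tool_pos: [0.4954, -0.2843, 0.0445]
tool_rot: [-3.141, 0.003, -0.288]
contact_force: [-0.7, 0.7, 0.1]
opening: 0.0918
grip_force: 0.0
```

step_arm --increments '[{"delta_pos": [0,0,0],"dr": [0,0,0],"fingers": 0},{"delta_pos": [0,0,0],"dr": [0,0,0],"fingers": 0.3},{"delta_pos": [0,0,0],"dr": [0,0,0],"fingers": 0.6},{"delta_pos": [0,0,0],"dr": [0,0,0],"fingers": 0.6},{"delta_pos": [0,0,0],"dr": [0,0,0],"fingers": 0.6}]' --newtons 15

```text
time: 2.7
tool_pos: [0.4973, -0.2843, 0.0464]
tool_rot: [3.141, -0.001, -0.286]
contact_force: [-0.7, -0.0, 4.6]
opening: 0.0581
grip_force: 15.0
```

```bash
cat >> h.py <<'E'
YB,NL=.1016,.522
u=np.array([-np.sin(YB),np.cos(YB),0]);n=np.array([np.cos(YB),np.sin(YB),0])
C=np.array([.037,-.001,.0376])
def place(xc,al,zc,tilt):
    R=Ro.from_euler("z",YB)*Ro.from_euler("y",tilt)
    p=(NL+xc)*n+al*u+np.array([0,0,.113+zc])-R.apply(C);print("target",p);inc(p,YB,tilt)
E
python3 -c "
from h import *
place(-.04,-.063,.04,.2)"
```

```text
target [ 0.4423 -0.0172  0.1235]
t 2.7 pos [ 0.4973 -0.2843  0.0464] rot [ 3.141  -0.0011 -0.2864] F [-0.7358 -0.0011  4.5688] open 0.05812133191399801 14.985654205083847
delta_pos cm [-12.8126 -24.0561  -7.7393] dr deg [ -2.1774 -11.3695 -22.1612]
```

step_arm --increments '[{"delta_pos": [0,0,-0.5],"dr": [0,0,0],"fingers": 0.6},{"delta_pos": [0,0,-2],"dr": [0,0,0],"fingers": 0.6},{"delta_pos": [0,0,-4],"dr": [0,0,0],"fingers": 0.6},{"delta_pos": [0,0,-6.5],"dr": [0,0,0],"fingers": 0.6},{"delta_pos": [0,0,-9],"dr": [0,0,0],"fingers": 0.6}]'

```text
time: 3.32
tool_pos: [0.4969, -0.2838, 0.1371]
tool_rot: [3.142, 0.0, -0.286]
contact_force: [-0.6, -0.2, -3.6]
opening: 0.0579
grip_force: 15.0
```

```bash
python3 -c "
from h import *
place(-.04,-.063,.04,.2)"
```

```text
target [ 0.4423 -0.0172  0.1235]
t 3.325 pos [ 0.4969 -0.2838  0.1371] rot [ 3.1416  0.     -0.2864] F [-0.5926 -0.1845 -3.6044] open 0.057890313949345476 14.986777603626251
delta_pos cm [-12.7695 -24.0283   1.3621] dr deg [ -2.2226 -11.3142 -22.1571]
```

step_arm --increments '[{"delta_pos": [-1.8,-3.4,0],"dr": [0,0,-3],"fingers": 0.6},{"delta_pos": [-3.8,-7,0],"dr": [0,0,-8],"fingers": 0.6},{"delta_pos": [-5.8,-11,0],"dr": [-0.5,-2.5,-12],"fingers": 0.6},{"delta_pos": [-7.8,-15,0.2],"dr": [-1,-5,-16],"fingers": 0.6},{"delta_pos": [-9.8,-18.5,0.5],"dr": [-1.5,-8,-19],"fingers": 0.6}]'

```text
time: 3.95
tool_pos: [0.455, -0.0774, 0.1316]
tool_rot: [3.138, 0.142, 0.047]
contact_force: [1.0, -0.6, -2.8]
opening: 0.0581
grip_force: 15.0
```

```bash
python3 -c "
from h import *
place(-.04,-.063,.04,.2)"
```

```text
target [ 0.4423 -0.0172  0.1235]
t 3.95 pos [ 0.455  -0.0774  0.1316] rot [3.1385 0.1417 0.0473] F [ 0.9843 -0.6325 -2.8466] open 0.058102155989753934 14.985897839069366
delta_pos cm [-0.8641 -6.0723  0.9265] dr deg [-0.3504 -3.3366 -3.0732]
```

step_arm --increments '[{"delta_pos": [-0.3,-2,0.3],"dr": [-0.1,-1,-1],"fingers": 0.6},{"delta_pos": [-0.6,-4,0.6],"dr": [-0.2,-2,-2],"fingers": 0.6},{"delta_pos": [-0.8,-5.5,0.8],"dr": [-0.3,-3,-3],"fingers": 0.6},{"delta_pos": [-0.8,-5.8,0.9],"dr": [-0.3,-3.3,-3],"fingers": 0.6},{"delta_pos": [-0.8,-5.8,0.9],"dr": [-0.3,-3.3,-3],"fingers": 0.6}]'

```text
time: 4.58
tool_pos: [0.4437, -0.0216, 0.1229]
tool_rot: [-3.141, 0.199, 0.098]
contact_force: [0.6, -0.3, -3.4]
opening: 0.0582
grip_force: 15.0
```

Run:
```python
from h import *
place(-.04,-.063,.04,.2)
P=viewer.camera_params("wrist");w=viewer.read_camera("wrist")
np.savez("w2.npz",K=P["K"],T=P["T"]);cv2.imwrite("pics/w2.png",w[:,:,::-1])
a=viewer.read_camera("side");cv2.imwrite("pics/side2.png",a[:,:,::-1])
a=viewer.read_camera("scene");cv2.imwrite("pics/scene2.png",a[:,:,::-1])
```

```text
target [ 0.4423 -0.0172  0.1235]
t 4.575 pos [ 0.4437 -0.0216  0.1229] rot [-3.141   0.1987  0.0984] F [ 0.5987 -0.3456 -3.3686] open 0.05816042845767604 14.987125843763351
delta_pos cm [-0.11   -0.4504 -0.0428] dr deg [-0.0684 -0.0757 -0.1804]
```

View pics/w2.png

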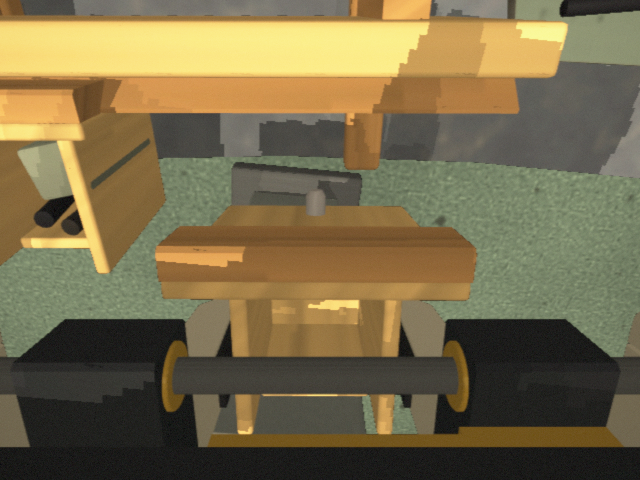

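Run:
```python
from h import *
P=dict(np.load("w2.npz"));w=cv2.imread("pics/w2.png")
g=lambda u_,v,z:onz("w",(u_,v),z,P)
f=lambda p:np.array([p@n,p@u,p[2]])
G=cv2.GaussianBlur(w,(0,0),1).astype(float)
for c in (150,200,300,420,500):
    col=G[:,c];d=np.abs(np.diff(col,axis=0)).sum(1)
    rows=[r for r in range(5,320) if d[r]>18 and d[r]==d[max(0,r-4):r+5].max()]
    print(c,rows)
for a,z in [((20,77),.132),((550,77),.132),((20,22),.132),((560,22),.132),((200,112),.113),((500,112),.113),((518,112),.113),((566,22),.132)]: print(a,z,f(g(*a,z)))
# expected pixel of strip corner back-top edge & peg from TCP
s=robot.observe();R=Ro.from_euler("xyz",s["tool_rot"])*Ro.from_euler("x",np.pi)
T=P["T"];pr=lambda X:(lambda c:(P["K"]@c/c[2])[:2])(T[:3,:3].T@(X-T[:3,3]))
for nm,o in [("corner",(0,0,0)),("topback L",(.010,.044,.014)),("topback R",(.010,-.044,.014)),("platefront top L",(-.006,.044,.014)),("platefront top R",(-.006,-.044,.014)),("peg tip",(.011,0,-.066))]:
    X=s["tool_pos"]+R.apply(C+o);print(nm,f(X),pr(X))
```

```text
150 [20, 75, 112, 220, 318]
200 [20, 75, 112, 157, 225, 245, 252, 264, 281, 297]
300 [21, 75, 112, 120, 156, 167, 173, 193, 205]
420 [21, 34, 76, 112, 113, 160, 226, 282, 298]
500 [21, 76, 113, 164, 318]
(20, 77) 0.132 [0.5343 0.0202 0.132 ]
(550, 77) 0.132 [ 0.5339 -0.1365  0.132 ]
(20, 22) 0.132 [0.5486 0.0151 0.132 ]
(560, 22) 0.132 [ 0.5482 -0.1353  0.132 ]
(200, 112) 0.113 [ 0.5201 -0.0265  0.113 ]
(500, 112) 0.113 [ 0.5198 -0.1321  0.113 ]
(518, 112) 0.113 [ 0.5198 -0.1385  0.113 ]
(566, 22) 0.132 [ 0.5482 -0.137   0.132 ]
corner [ 0.4828 -0.068   0.1524] [318.5257 260.9556]
topback L [ 0.4956 -0.0241  0.1642] [158.0923 244.4867]
topback R [ 0.4952 -0.1121  0.1641] [480.0703 244.8867]
platefront top L [ 0.4799 -0.024   0.1674] [164.5444 297.7704]
platefront top R [ 0.4795 -0.112   0.1673] [473.1092 298.123 ]
peg tip [ 0.4806 -0.068   0.0855] [317.3505 187.5423]
```

```bash
sed -i 's/NL=.1016,.522/NL=.1016,.520/' h.py
python3 - <<'E'
from h import *
def onn(name,uv):
    o,d=ray(name,uv);return (lambda p:np.array([p@n,p@u,p[2]]))(o+d*(NL-o@n)/(d@n))
for a in [(290,235),(222,222),(348,255),(264,180),(348,202),(370,280),(378,175)]: print(a,onn("scene",A(*a)))
a=cv2.imread("pics/scene0.png");c=cv2.resize(a[225:270,275:340],None,fx=12,fy=12,interpolation=cv2.INTER_CUBIC)
c=cv2.normalize(c,None,0,255,cv2.NORM_MINMAX);cv2.imwrite("pics/hole.png",c)
place(-.003,-.060,.03,.2)
E
```

```text
(290, 235) [ 0.52   -0.0747  0.0498]
(222, 222) [ 0.52   -0.0205  0.0459]
(348, 255) [ 0.52   -0.1196  0.0464]
(264, 180) [ 0.52   -0.0549  0.086 ]
(348, 202) [ 0.52   -0.1196  0.0856]
(370, 280) [ 0.52   -0.1364  0.0321]
(378, 175) [ 0.52   -0.142   0.1105]
target [ 0.4768 -0.0107  0.1135]
t 4.725 pos [ 0.4436 -0.0219  0.1229] rot [-3.1409  0.1987  0.0975] F [ 0.0139  0.785  -3.3264] open 0.058252173821439074 14.987011402845383
delta_pos cm [ 3.5296 -0.7957  0.2446] dr deg [-0.0854 -0.077  -0.229 ]
```

View pics/hole.png

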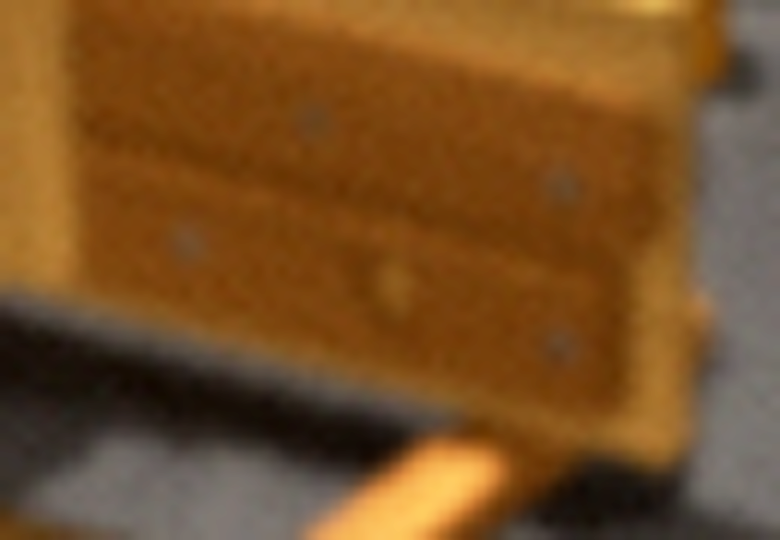

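step_arm --increments '[{"delta_pos": [0.7,-0.2,0],"dr": [0,0,0],"fingers": 0.6},{"delta_pos": [1.6,-0.4,0.1],"dr": [0,0,0],"fingers": 0.6},{"delta_pos": [2.5,-0.6,0.2],"dr": [0,0,0],"fingers": 0.6},{"delta_pos": [3.2,-0.8,0.2],"dr": [0,0,-0.2],"fingers": 0.6},{"delta_pos": [3.5,-0.8,0.2],"dr": [0,0,-0.2],"fingers": 0.6}]'

```text
time: 5.35
tool_pos: [0.4768, -0.0098, 0.1136]
tool_rot: [-3.14, 0.199, 0.103]
contact_force: [0.3, 0.5, -2.9]
opening: 0.0579
grip_force: 15.0
```

Run:
```python
from h import *
place(-.003,-.060,.004,.2)
```

```text
target [ 0.4768 -0.0107  0.0875]
t 5.35 pos [ 0.4768 -0.0098  0.1136] rot [-3.1399  0.1993  0.1027] F [ 0.2749  0.4891 -2.8557] open 0.05785406261218673 14.98709186911583
delta_pos cm [0.5046 0.0961 2.5634] dr deg [-0.0869 -0.0413  0.0592]
```

step_arm --increments '[{"delta_pos": [0.1,0.05,0.5],"dr": [0,0,0],"fingers": 0.6},{"delta_pos": [0.2,0.1,1.0],"dr": [0,0,0],"fingers": 0.6},{"delta_pos": [0.3,0.1,1.5],"dr": [0,0,0],"fingers": 0.6},{"delta_pos": [0.4,0.1,2.0],"dr": [0,0,0],"fingers": 0.6},{"delta_pos": [0.45,0.1,2.3],"dr": [0,0,0],"fingers": 0.6}]'

```text
time: 5.98
tool_pos: [0.4776, -0.0111, 0.0907]
tool_rot: [-3.14, 0.196, 0.102]
contact_force: [3.0, 0.9, 3.1]
opening: 0.0581
grip_force: 15.0
```

Run:
```python
from h import *
place(-.001,-.060,.002,.19)
```

```text
target [ 0.4791 -0.0105  0.0851]
t 5.975 pos [ 0.4776 -0.0111  0.0907] rot [-3.1405  0.1961  0.1018] F [3.0202 0.9031 3.1349] open 0.05807592289911532 14.991867989301682
delta_pos cm [ 0.2632 -0.0474  0.5193] dr deg [-0.0601  0.3488  0.0138]
```

step_arm --increments '[{"delta_pos": [0.04,0,0.02],"dr": [0,0,0],"fingers": 0.6},{"delta_pos": [0.09,0,0.05],"dr": [0,0,0],"fingers": 0.6},{"delta_pos": [0.13,0,0.08],"dr": [0,0,0],"fingers": 0.6},{"delta_pos": [0.17,0,0.11],"dr": [0,0,0],"fingers": 0.6},{"delta_pos": [0.2,0,0.13],"dr": [0,0,0],"fingers": 0.6}]'

```text
time: 6.6
tool_pos: [0.4784, -0.0109, 0.089]
tool_rot: [-3.14, 0.198, 0.102]
contact_force: [4.2, -0.9, 1.7]
opening: 0.058
grip_force: 15.0
```

Run:
```python
from h import *
place(-.001,-.060,.002,.19)
P=viewer.camera_params("wrist");w=viewer.read_camera("wrist")
np.savez("w3.npz",K=P["K"],T=P["T"]);cv2.imwrite("pics/w3.png",w[:,:,::-1])
b=viewer.read_camera("side")[:,:,::-1];cv2.imwrite("pics/side3.png",b)
B=cv2.resize(b[210:330,240:350],None,fx=5,fy=5,interpolation=cv2.INTER_CUBIC)[:600]
W=cv2.resize(w[:,:,::-1][80:420,180:560],None,fx=.65,fy=.65)
o=np.zeros((600,800,3),np.uint8);o[:B.shape[0],:550]=B;o[:W.shape[0],552:552+W.shape[1]]=W[:,:248];cv2.imwrite("pics/m3.png",o)
```

```text
target [ 0.4791 -0.0105  0.0851]
t 6.6 pos [ 0.4784 -0.0109  0.089 ] rot [-3.1402  0.1982  0.1019] F [ 4.1542 -0.888   1.6727] open 0.057961642659115596 14.999737590551376
delta_pos cm [ 0.1473 -0.0356  0.3676] dr deg [-0.0772  0.4696  0.0175]
```

View pics/m3.png

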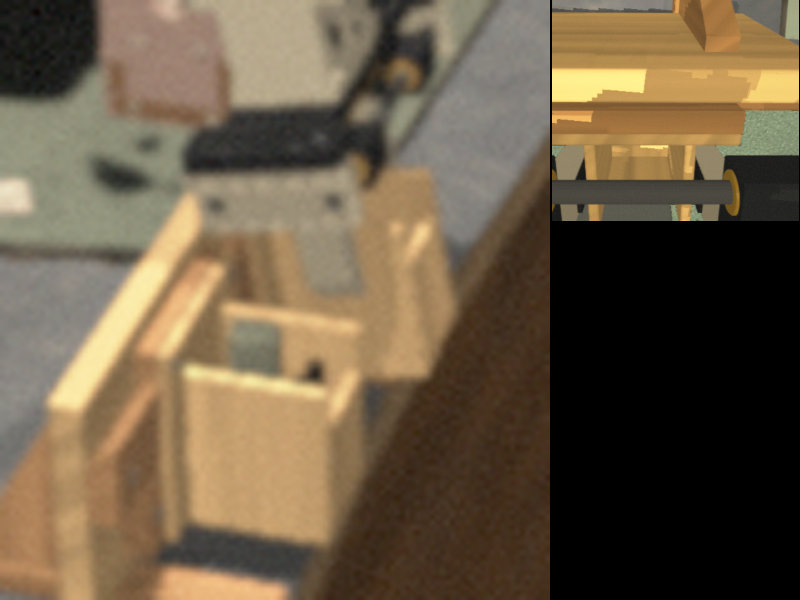

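step_arm --increments '[{"delta_pos": [0,0,0],"dr": [0,0,0],"fingers": 0.6},{"delta_pos": [0.03,0,0.04],"dr": [0,0,0],"fingers": 0.6},{"delta_pos": [0.06,0,0.08],"dr": [0,0,0],"fingers": 0.6},{"delta_pos": [0.09,0,0.12],"dr": [0,0,0],"fingers": 0.6},{"delta_pos": [0.12,0,0.16],"dr": [0,0,0],"fingers": 0.6}]' --newtons 3

```text
time: 7.32
tool_pos: [0.4782, -0.0106, 0.0869]
tool_rot: [-3.14, 0.201, 0.102]
contact_force: [-1.5, 0.0, 1.4]
opening: 0.0583
grip_force: 3.0
```

Run:
```python
from h import *
place(-.001,-.060,.002,.19)
```

```text
target [ 0.4791 -0.0105  0.0851]
t 7.325 pos [ 0.4782 -0.0106  0.0869] rot [-3.1396  0.2008  0.1022] F [-1.4684  0.0101  1.3514] open 0.058273702571616674 3.000432997941971
delta_pos cm [ 0.1227 -0.0082  0.1617] dr deg [-0.1063  0.6181  0.0322]
```

step_arm --increments '[{"delta_pos": [0.03,0,0.04],"dr": [0,0.2,0],"fingers": 0.6},{"delta_pos": [0.06,0,0.08],"dr": [0,0.5,0],"fingers": 0.6},{"delta_pos": [0.09,0,0.12],"dr": [0,0.8,0],"fingers": 0.6},{"delta_pos": [0.1,0,0.15],"dr": [0,1,0],"fingers": 0.6},{"delta_pos": [0.1,0,0.15],"dr": [0,1,0],"fingers": 0.6}]'

```text
time: 7.95
tool_pos: [0.4798, -0.0106, 0.0855]
tool_rot: [-3.14, 0.181, 0.102]
contact_force: [-2.6, 2.6, 4.6]
opening: 0.0578
grip_force: 3.0
```

Run:
```python
from h import *
place(-.001,-.060,.002,.175)
```

```text
target [ 0.4795 -0.0104  0.0844]
t 7.95 pos [ 0.4798 -0.0106  0.0855] rot [-3.14    0.1809  0.1019] F [-2.5692  2.6009  4.5918] open 0.05779294969739822 3.001166805624962
delta_pos cm [-0.0035 -0.0224  0.11  ] dr deg [-0.0889  0.3375  0.0192]
```

step_arm --increments '[{"delta_pos": [0,0,0],"dr": [0,0,0],"fingers": -0.3},{"delta_pos": [0,0,0],"dr": [0,0,0],"fingers": -0.33},{"delta_pos": [0,0,0],"dr": [0,0,0],"fingers": -0.37},{"delta_pos": [0,0,0],"dr": [0,0,0],"fingers": -0.37},{"delta_pos": [0,0,0],"dr": [0,0,0],"fingers": -0.37}]'

```text
time: 8.57
tool_pos: [0.4796, -0.0107, 0.0853]
tool_rot: [-3.14, 0.182, 0.102]
contact_force: [0.0, 0.1, -0.3]
opening: 0.0631
grip_force: 0.0
```

```bash
cat > st.py <<'E'
from h import *
import sys
s=robot.observe();print(s["tool_pos"],s["tool_rot"],s["contact_force"],s["opening"],"TCP n,along",s["tool_pos"]@n,s["tool_pos"]@u)
P=viewer.camera_params("wrist");w=viewer.read_camera("wrist");cv2.imwrite(f"pics/{sys.argv[1]}.png",w[:,:,::-1]);np.savez(f"{sys.argv[1]}.npz",K=P["K"],T=P["T"])
T=P["T"];K=P["K"]
pr=lambda X:(lambda c:(K@c/c[2])[:2])(T[:3,:3].T@(X-T[:3,3]))
G=cv2.GaussianBlur(w,(0,0),1).astype(float)
for c in (270,320,370):
    d=np.abs(np.diff(G[:,c],axis=0)).sum(1)
    print(c,[(r,int(d[r])) for r in range(5,420) if d[r]>25 and d[r]==d[max(0,r-4):r+5].max()])
al=s["tool_pos"]@u
for t in (.17,.0):  # expected rows of plate-front-top edge, strip top back, front wall top, if hung
    R=Ro.from_euler("z",YB)*Ro.from_euler("y",t);c0=NL*n+al*u+np.array([0,0,.114])
    print("tilt",t,{k:pr(c0+R.apply(o)).round(0).tolist() for k,o in {"platefront":(-.006,-.044,.014),"stripback":(.01,-.044,.014),"frontwall":(-.07,-.029,-.026)}.items()})
E
python3 st.py w4
```

```text
[ 0.4796 -0.0107  0.0853] [-3.14    0.1816  0.102 ] [ 0.0304  0.1465 -0.3335] 0.06313539795079101 TCP n,along 0.4760767068856831 -0.05927266304713101
270 [(99, 52), (105, 45), (191, 45), (231, 68), (243, 44), (356, 69), (393, 73)]
320 [(105, 52), (191, 47), (228, 51), (243, 45), (292, 30), (308, 32), (356, 72), (393, 82)]
370 [(243, 46), (356, 52), (394, 47), (401, 28)]
tilt 0.17 {'platefront': [467.0, 293.0], 'stripback': [474.0, 240.0], 'frontwall': [382.0, 388.0]}
tilt 0.0 {'platefront': [464.0, 298.0], 'stripback': [475.0, 250.0], 'frontwall': [379.0, 361.0]}
```

step_arm --increments '[{"delta_pos": [0,0.1,0],"dr": [0,0,0],"fingers": -0.3},{"delta_pos": [0,0.2,0],"dr": [0,0,0],"fingers": -0.3},{"delta_pos": [0,0.3,0],"dr": [0,0,0],"fingers": -0.3},{"delta_pos": [0,0.4,0],"dr": [0,0,0],"fingers": -0.3},{"delta_pos": [0,0.5,0],"dr": [0,0,0],"fingers": -0.3}]'

```text
time: 9.25
tool_pos: [0.4801, -0.0154, 0.0853]
tool_rot: [-3.14, 0.182, 0.102]
contact_force: [-1.4, 2.2, 1.4]
opening: 0.0598
grip_force: 1.2
```

step_arm --increments '[{"delta_pos": [0,0.06,0],"dr": [0,0,0],"fingers": -0.3},{"delta_pos": [0,0.12,0],"dr": [0,0,0],"fingers": -0.3},{"delta_pos": [0,0.18,0],"dr": [0,0,0],"fingers": -0.3},{"delta_pos": [0,0.24,0],"dr": [0,0,0],"fingers": -0.3},{"delta_pos": [0,0.3,0],"dr": [0,0,0],"fingers": -0.3}]'

```text
time: 9.88
tool_pos: [0.4804, -0.0187, 0.0853]
tool_rot: [-3.14, 0.182, 0.102]
contact_force: [-1.2, 2.1, 1.2]
opening: 0.0595
grip_force: 1.1
```

```bash
python3 st.py w5
```

```text
[ 0.4804 -0.0187  0.0853] [-3.14    0.1816  0.102 ] [-1.1551  2.1095  1.1663] 0.05947175388127094 TCP n,along 0.4760652890710597 -0.0673024322028253
270 [(101, 52), (191, 44), (227, 61), (243, 38), (356, 66), (393, 115)]
320 [(98, 47), (105, 58), (191, 49), (231, 55), (243, 39), (284, 27), (308, 68), (356, 71)]
370 [(243, 41), (356, 52), (394, 76)]
tilt 0.17 {'platefront': [467.0, 293.0], 'stripback': [474.0, 240.0], 'frontwall': [382.0, 388.0]}
tilt 0.0 {'platefront': [464.0, 298.0], 'stripback': [475.0, 250.0], 'frontwall': [379.0, 361.0]}
```

step_arm --increments '[{"delta_pos": [0,0.06,0],"dr": [0,0,0],"fingers": -0.3},{"delta_pos": [0,0.12,0],"dr": [0,0,0],"fingers": -0.3},{"delta_pos": [0,0.18,0],"dr": [0,0,0],"fingers": -0.3},{"delta_pos": [0,0.24,0],"dr": [0,0,0],"fingers": -0.3},{"delta_pos": [0,0.3,0],"dr": [0,0,0],"fingers": -0.3}]'

```text
time: 10.55
tool_pos: [0.4808, -0.0217, 0.0852]
tool_rot: [-3.14, 0.182, 0.102]
contact_force: [0.1, 1.3, -0.5]
opening: 0.0599
grip_force: 0.6
```

step_arm --increments '[{"delta_pos": [0,0.04,0],"dr": [0,0,0],"fingers": -0.3},{"delta_pos": [0,0.08,0],"dr": [0,0,0],"fingers": -0.3},{"delta_pos": [0,0.12,0],"dr": [0,0,0],"fingers": -0.3},{"delta_pos": [0,0.16,0],"dr": [0,0,0],"fingers": -0.3},{"delta_pos": [0,0.2,0],"dr": [0,0,0],"fingers": -0.3}]'

```text
time: 11.18
tool_pos: [0.4809, -0.0236, 0.0852]
tool_rot: [-3.14, 0.182, 0.102]
contact_force: [0.1, 0.4, -1.5]
opening: 0.0598
grip_force: 0.5
```

```bash
python3 st.py w6
```

```text
[ 0.4809 -0.0236  0.0852] [-3.1399  0.1817  0.1021] [ 0.1286  0.4006 -1.5037] 0.05978458531181106 TCP n,along 0.47603442305710314 -0.0722215246572619
270 [(98, 51), (104, 48), (190, 48), (228, 68), (243, 46), (356, 67)]
320 [(99, 49), (105, 50), (191, 48), (204, 31), (243, 41), (287, 28), (304, 31), (356, 71)]
370 [(243, 36), (356, 52), (394, 82)]
tilt 0.17 {'platefront': [467.0, 293.0], 'stripback': [474.0, 240.0], 'frontwall': [382.0, 388.0]}
tilt 0.0 {'platefront': [464.0, 298.0], 'stripback': [475.0, 250.0], 'frontwall': [379.0, 361.0]}
```

step_arm --increments '[{"delta_pos": [0,0,0],"dr": [0,0,0],"fingers": -0.33},{"delta_pos": [0,0,0],"dr": [0,0,0],"fingers": -0.37},{"delta_pos": [0,0,0],"dr": [0,0,0],"fingers": -0.37},{"delta_pos": [0,0,0],"dr": [0,0,0],"fingers": -0.37},{"delta_pos": [0,0,0],"dr": [0,0,0],"fingers": -0.37}]'

```text
time: 11.85
tool_pos: [0.481, -0.0236, 0.0853]
tool_rot: [-3.14, 0.182, 0.102]
contact_force: [-0.2, 1.1, 0.1]
opening: 0.0629
grip_force: 0.0
```

```bash
python3 st.py w7
python3 - <<'E'
from h import *
side=viewer.read_camera("side")[:,:,::-1];cv2.imwrite("pics/side7.png",side)
scene=viewer.read_camera("scene")[:,:,::-1];cv2.imwrite("pics/scene7.png",scene)
a=cv2.resize(cv2.imread("pics/w4.png")[180:440,180:440],(300,300));b=cv2.resize(cv2.imread("pics/w7.png")[180:440,180:440],(300,300))
c=cv2.resize(scene[200:290,260:390],None,fx=3.3,fy=3.3,interpolation=cv2.INTER_CUBIC)
d=cv2.resize(side[200:320,250:340],None,fx=4,fy=4,interpolation=cv2.INTER_CUBIC)
o=np.zeros((600,800,3),np.uint8);o[:300,:300]=a;o[300:,:300]=b;o[:c.shape[0],305:305+c.shape[1]]=c;h=min(300,d.shape[0]);o[300:300+h,305:305+d.shape[1]]=d[80:80+h];cv2.imwrite("pics/m7.png",o)
E
```

```text
[ 0.481  -0.0236  0.0853] [-3.1401  0.1815  0.102 ] [-0.2237  1.0705  0.0871] 0.06291106714621915 TCP n,along 0.47607736161962205 -0.0722805785354853
270 [(98, 50), (105, 49), (191, 46), (228, 70), (243, 35), (356, 89)]
320 [(99, 51), (105, 56), (191, 48), (212, 50), (243, 36), (284, 32), (356, 164)]
370 [(243, 35), (284, 30), (356, 51), (394, 61), (401, 27)]
tilt 0.17 {'platefront': [467.0, 293.0], 'stripback': [474.0, 240.0], 'frontwall': [382.0, 388.0]}
tilt 0.0 {'platefront': [464.0, 298.0], 'stripback': [475.0, 250.0], 'frontwall': [379.0, 361.0]}
```

View pics/m7.png

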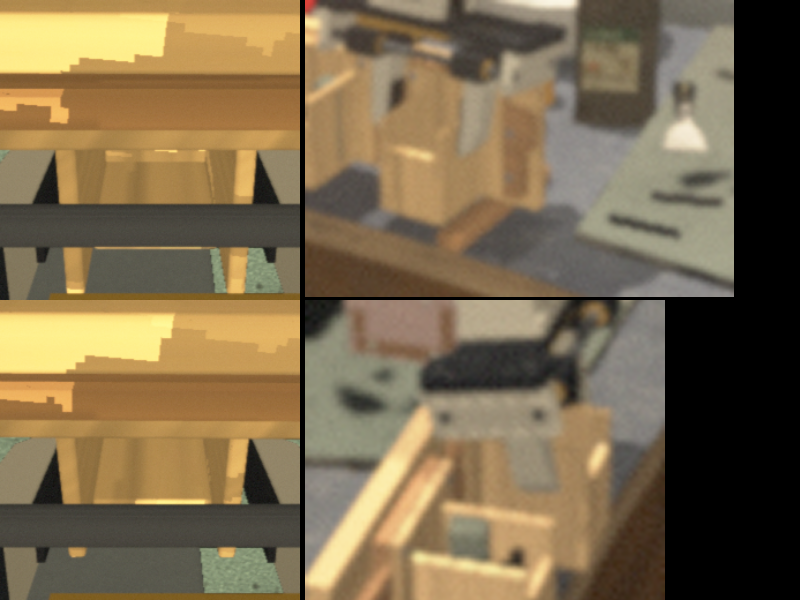

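step_arm --increments '[{"delta_pos": [0,0,0],"dr": [0,0,0],"fingers": -0.6},{"delta_pos": [0,0,0],"dr": [0,0,0],"fingers": -0.6},{"delta_pos": [0,0,0],"dr": [0,0,0],"fingers": -0.6},{"delta_pos": [-0.2,0,-1],"dr": [0,0,0],"fingers": -0.6},{"delta_pos": [-0.5,0,-2.5],"dr": [0,0,0],"fingers": -0.6}]'

```text
time: 12.62
tool_pos: [0.4804, -0.0237, 0.1116]
tool_rot: [-3.14, 0.182, 0.102]
contact_force: [-0.5, -0.7, -0.3]
opening: 0.0736
grip_force: 0.0
```

step_arm --increments '[{"delta_pos": [-0.6,0,-2],"dr": [0,0,0],"fingers": -0.6},{"delta_pos": [-1.2,0,-5],"dr": [0,0,0],"fingers": -0.6},{"delta_pos": [-2,0,-9],"dr": [0,0,0],"fingers": -0.6},{"delta_pos": [-2.5,0,-12],"dr": [0,0,0],"fingers": -0.6},{"delta_pos": [-2.5,0,-12],"dr": [0,0,0],"fingers": -0.6}]'

```text
time: 13.25
tool_pos: [0.4789, -0.0244, 0.2365]
tool_rot: [3.141, 0.175, 0.102]
contact_force: [-1.0, -0.4, -0.1]
opening: 0.0732
grip_force: 0.0
```

```bash
python3 st.py w8
python3 - <<'E'
from h import *
# hsv-free check: rows of edges around plate & wall ends, projected for home pose at several tilts
P=dict(np.load("w8.npz"));T=P["T"];K=P["K"];w=cv2.imread("pics/w8.png")
pr=lambda X:(lambda c:(K@c/c[2])[:2])(T[:3,:3].T@(X-T[:3,3]))
for t in (0,.05,.17):
    R=Ro.from_euler("z",YB)*Ro.from_euler("y",t);c0=NL*n-.0725*u+np.array([0,0,.114])
    print(t,{k:pr(c0+R.apply(o)).round(1).tolist() for k,o in {"pfL":(-.006,.044,.014),"pfR":(-.006,-.044,.014),"sbL":(.01,.044,.014),"fwTop":(-.070,0,-.026),"fwL":(-.07,.029,-.026),"fwR":(-.07,-.029,-.026)}.items()})
G=cv2.GaussianBlur(w,(0,0),1).astype(float)
for c in (290,310,330,350):
    d=np.abs(np.diff(G[:,c],axis=0)).sum(1);print(c,[(r,int(d[r])) for r in range(5,440) if d[r]>15 and d[r]==d[max(0,r-4):r+5].max()])
E
```

```text
[ 0.4789 -0.0244  0.2365] [3.1413 0.1753 0.1017] [-0.9691 -0.3709 -0.1234] 0.07318842936391773 TCP n,along 0.4739301243388533 -0.0728151906892145
270 [(69, 30), (90, 78), (116, 112), (122, 53), (135, 76), (195, 27), (356, 31), (394, 68), (399, 52), (418, 71)]
320 [(70, 36), (90, 75), (116, 102), (123, 64), (140, 40), (150, 35), (180, 33), (211, 41), (217, 86), (356, 33), (393, 67), (403, 92)]
370 [(10, 29), (70, 46), (91, 70), (117, 115), (149, 50), (163, 39), (356, 80), (393, 69), (407, 54), (412, 43)]
tilt 0.17 {'platefront': [387.0, 146.0], 'stripback': [388.0, 118.0], 'frontwall': [353.0, 228.0]}
tilt 0.0 {'platefront': [386.0, 149.0], 'stripback': [388.0, 123.0], 'frontwall': [352.0, 217.0]}
0 {'pfL': [242.3, 149.2], 'pfR': [385.7, 149.3], 'sbL': [240.1, 122.7], 'fwTop': [314.1, 217.2], 'fwL': [276.5, 217.1], 'fwR': [351.7, 217.2]}
0.05 {'pfL': [242.1, 148.2], 'pfR': [385.9, 148.3], 'sbL': [240.1, 121.3], 'fwTop': [314.1, 220.5], 'fwL': [276.2, 220.5], 'fwR': [352.0, 220.6]}
0.17 {'pfL': [241.7, 145.6], 'pfR': [386.2, 145.7], 'sbL': [240.3, 118.2], 'fwTop': [314.1, 228.1], 'fwL': [275.4, 228.1], 'fwR': [352.8, 228.1]}
290 [(67, 41), (90, 77), (116, 108), (122, 55), (134, 69), (140, 27), (149, 26), (210, 18), (217, 44), (356, 29), (393, 67), (401, 49), (407, 38), (422, 114), (434, 47)]
310 [(67, 42), (90, 77), (116, 100), (123, 62), (139, 55), (150, 39), (179, 34), (210, 43), (217, 89), (356, 31), (394, 63), (402, 93), (433, 163)]
330 [(90, 75), (117, 108), (123, 62), (141, 44), (149, 29), (150, 29), (179, 31), (211, 42), (217, 85), (356, 31), (393, 65), (403, 92), (433, 159)]
350 [(73, 45), (85, 67), (90, 70), (91, 70), (117, 111), (123, 63), (147, 37), (148, 37), (196, 27), (219, 31), (230, 67), (356, 72), (393, 66), (394, 66), (407, 60), (433, 160)]
```

```bash
python3 -c "
from cell import robot
print(robot.hand_in())"
```

```text
the job is handed in; nothing more can be done
None
```

The bin hangs locked on the free half of the board, with its peg swung into the batten's hole. The last wrist picture matched the plumb, fully-home pose to within a pixel. I handed it in at about 13 s, with the gripper clear and no verdict returned.

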